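# Lay out the product range for the sample photo

### The job

Lay out the product range in one straight row on the packing table: the wide jar centred on the wooden block with the small round jar stacked on it so that its hollow base drops right down over the boss of the lid, and the bottle centred on the cork disc. The square jar stands on the table exactly halfway between the block and the cork, and the flat tin stands on the table in the same row just beyond the cork, on the side away from the block, as far from the cork (centre to centre) as the square jar is. Keep all five upright the whole time, and leave the label roll, the tape and the bowl where they are.

Things in the scene. Friction and masses are not known exactly. Their poses are not given: they have to be found in the camera images.
- wide_jar: Squat round jar, brown contents, paper label, black lid with a round raised grey boss in its middle. Glass 62 mm across, lid 64 mm across from 38 to 52 mm height; on the lid a boss 30 mm across at its foot, 24 mm at its bevelled top, 5 mm high. Loose, about 0.28 kg. Origin: centre of the underside, z up.
- small_jar: Small round jar with a plain flat black lid, 46 mm high; glass 48 mm across, lid 50 mm across from 34 to 46 mm height. Its base is hollow: a round recess 36 mm across and 7 mm deep, which goes over the boss of the wide jar's lid; its rim then rests on that lid, 52 mm above the wide jar's underside. Loose, about 0.15 kg. Origin: centre of the underside (of the rim), z up.
- square_jar: Square jar, glass 50 x 50 mm and 58 mm high with a paper label round it, above that a round black lid 42 mm across, total height 72 mm. Loose, about 0.24 kg. Origin: centre of the underside, z up, x and y square to its flat sides.
- bottle: Round bottle with a narrow neck and black cap, 112 mm high; straight body 50 mm across up to 85 mm height, shoulder narrowing to a 24 mm neck, cap 28 mm across. Loose, about 0.3 kg. Origin: centre of the underside, z up.
- tin: Flat round tin of bare gold-coloured metal, 32 mm high, 58 mm across, its lid (the top 8 mm) 60 mm across. Loose, about 0.12 kg. Origin: centre of the underside, z up.
- block: Square block of pale wood, 84 x 84 mm, 25 mm high, fixed to the table. Origin: centre of its underside (table height); x and y square to its sides. Its y axis line passes through the centre of the cork disc, which may be on its +y or its -y side, 220 mm away centre to centre; that line is the row.
- cork: Round cork disc 76 mm across, 6 mm thick, fixed to the table. Origin: centre of its underside (table height). The row runs through its centre and the block's.
- label_roll: Bystander: roll of white paper labels lying flat, 96 mm across, 40 mm high, hole 52 mm. Loose. Origin: centre of the underside.
- tape: Bystander: ring of brown packing tape lying flat, 90 mm across, 48 mm high, hole 72 mm. Loose. Origin: centre of the underside.
- bowl: Bystander: plain steel bowl, 96 mm across the rim, 42 mm high. Loose. Origin: centre of the underside.
Mind the look-alikes: they are no part of the job. Leave any blue or turquoise look-alike of the tin alone.

How it is judged:
At the end, for the whole second after the job is handed in: Wide jar on the block and bottle on the cork within 12 mm of centre; small jar seated over the boss (5 mm, rim down on the lid); square jar at the midpoint and tin 110 mm beyond the cork, within 15 mm along and across the row; all upright (0.08 rad), at rest; bystanders moved under 20 mm (horizontal distance between wide_jar and block below 0.012 m and height (world z) of wide_jar between 0.022 and 0.028 m and horizontal distance between bottle and cork below 0.012 m and height (world z) of bottle between 0.003 and 0.009 m and horizontal distance between small_jar and wide_jar below 0.005 m and z of small_jar in the frame of wide_jar between 0.049 and 0.0545 m and x of square_jar in the frame of block between -0.015 and 0.015 m and height (world z) of each of square_jar, tin below 0.004 m and x of tin in the frame of block between -0.015 and 0.015 m and horizontal distance between square_jar and block below 0.125 m and horizontal distance between each of square_jar, tin and cork below 0.125 m and horizontal distance between tin and cork above 0.095 m and horizontal distance between tin and block above 0.28 m and angle between each of wide_jar, small_jar, square_jar, bottle, tin's own z axis and vertical below 0.08 rad and linear speed of each of wide_jar, small_jar, square_jar, bottle, tin below 0.02 m/s and angular speed of each of wide_jar, small_jar, square_jar, bottle, tin below 0.2 rad/s and distance of each of label_roll, tape, bowl from where it was at the start of the episode below 0.02 m); the robot touches nothing.
It fails at once if one of the five products is tipped over (more than 0.6 rad) (angle between any of wide_jar, small_jar, square_jar, bottle, tin's own z axis and vertical above 0.6 rad).
It fails at once if the label roll, the tape or the bowl is pushed away by more than 20 mm (distance of any of label_roll, tape, bowl from where it was at the start of the episode above 0.02 m).
It also fails if it takes over 128 s, if anything falls off the work surface, if the arm or the gripper's body presses on something with over 40 N, if the wrist force passes 120 N, or if a joint passes its speed limit or range.

### The arm

A 7-joint arm with a two-finger parallel gripper is mounted at the origin on the work surface. World frame = base frame: x ahead of the robot, y to its left, z up, the work surface at z = 0. Lengths are in m, angles in rad, forces in N, time in s.
With the tool pointing down it reaches from about 0.35 to 0.9 m from the base axis. Payload 7.2 kg.
Tool frame: the origin (TCP) lies between the finger pads; the fingertips stand 22 mm ahead of it and the grasp point (between the pads) lies 3 mm ahead of it; z points along the fingers, y is the direction in which the jaws open and shut (so a half turn about z gives the same grasp; the last joint's range is limited). The gripper opens to 85 mm and grips with 20 to 120 N. Pads are 22 mm wide; open, the fingers measure 114 mm over their backs; the gripper's body (76 mm by 85 mm) begins 54 mm behind the grasp point. The pads swing forward as they close: fully open they stand 13 mm farther back than shut.
Start: joints at [1.084, 0.411, -0.013, 1.596, 0.006, 1.134, -0.082], TCP at [0.254, -0.571, 0.253] pointing down, gripper open.
Joint ranges: [-2.95, 2.95], [-0.29, 1.99], [-1.47, 1.44], [0.14, 2.54], [-1.03, 4.17], [0.13, 1.85], [-2.86, 2.86]. Speed limits (rad/s): [2.39, 2.39, 3.01, 3.01, 3.14, 3.14, 3.14].

### API

Orientations are given as a rotation vector (axis times angle).
In Python, from bench import sensors, vision, workorder gives the robot as it stands.
- The arm moves only by the tool servo_tool, never from a script. Its argument "rows" is a list of rows, each an object with "slide": the shift along the tool's x, y, z in mm, a list of three; "angular": the turn, a rotation vector about the tool's x, y, z in degrees, a list of three. In form: [{"slide": [x, y, z], "angular": [ax, ay, az]}, ...]. A call has 1 to 12 rows; each row shifts and turns the pose as measured when the row begins, along the tool's axes as they then stand; what a row does not reach is not made up. A row lasts 1/12 s, in which the tool goes at most 41.7 mm and 7.16 degrees, less where a joint would pass 70% of its speed; a pose out of reach is approached as far as the arm can. A call with a gripper value outside its range is refused whole. "grip" is the opening, from 0 (shut) to 1 (fully open), set as the call begins (left out, the last holds). The fingers move at their own pace and stop on an object; "grip_force" is the grip in N (left out, the last holds). Time passes only in rows, so rows that do not move let the fingers close. It gives the time, the measured TCP pose, the force and the opening at its end, in the units of the state.
- sensors.state(): the state, without advancing time (a new reading comes with each control period).
- vision.get_image(name): name is "side" or "top"; returns a dict with "color" (420x560x3 uint8, blue, green, red), "z_map" (420x560 float32, m along the optical axis (not along the pixel's ray), 0 where there is no reading), "K" (3x3 intrinsics, pixels), "xyz" and "orientation" of the camera in the world. Camera axes: x right, y up, looking along -z (the intrinsics and any distortion apply to the point x, -y, -z); pixel columns grow to the right and rows downward; lengths in m; the calibration is good to about 2 mm. A picture is of the moment at which its call begins.
- workorder.finish_job(): hands the job in, once; it reports no verdict.
The state is a dict: "time": time; "joints": joint angles; "joint_velocities": joint speeds; "tau": joint torques, N m; "ee_pos": TCP position; "orientation": TCP orientation; "contact_force": force on the tool from outside, world axes, zero at the start; "wrist_torque": the same for the moment, N m; "finger_gap": finger opening in m.
Only numpy, scipy, OpenCV 4.12 (cv2) and the standard library are available. Lean on these libraries where they do the work, as an engineer would, in place of code of your own. Each camera call takes 0.05 s, during which the arm holds its last target. There are 200 camera calls.

## Working session

There is one attempt and no reset: what is moved stays moved. The work goes in short steps, Python scripts to look and compute and a tool call to move; the robot and the scene stay as the last step left them, time stands still between calls to the robot, and variables do not carry over. Pictures are saved under pics/ and viewed, about 12 in all and at most 16, crops included, and the job is handed in when it is done.

Besides the shell and the picture viewer there is one more tool, called as name([rows], argument=value, ...), one row to a line, values as JSON. servo_tool: Moves the arm, as the interface text tells. Its arguments: {"type":"object","properties":{"rows":{"type":"array","items":{"type":"object","properties":{"slide":{"type":"array","items":{"type":"number"}},"angular":{"type":"array","items":{"type":"number"}}}}},"grip":{"type":"number"},"grip_force":{"type":"number"}},"required":["rows"]}

```bash
mkdir -p pics; ls; cat > h.py <<'E'
import numpy as np, cv2
from scipy.spatial.transform import Rotation as R
from bench import sensors, vision, workorder
def snap(n,tag):
    im=vision.get_image(n); cv2.imwrite(f'pics/{tag}.png',im['color'])
    np.savez(f'pics/{tag}.npz',**{k:np.asarray(v) for k,v in im.items()}); return im
def cloud(im):
    z=im['z_map']; K=np.asarray(im['K']); v,u=np.mgrid[:z.shape[0],:z.shape[1]]
    p=np.dstack([(u-K[0,2])/K[0,0]*z,-(v-K[1,2])/K[1,1]*z,-z])
    o=np.asarray(im['orientation'])
    Rm=R.from_rotvec(o) if o.size==3 else R.from_matrix(o)
    w=p@Rm.as_matrix().T+np.asarray(im['xyz']); w[z==0]=np.nan; return w
E
python3 - <<'E'
from h import *
print(sensors.state())
for n in('top','side'):
    im=snap(n,n+'0'); print(n,im['K'],im['xyz'],im['orientation'],[k for k in im])
    w=cloud(im); print(np.nanpercentile(w.reshape(-1,3),[1,50,99],axis=0))
E
```

```text
pics
{'time': 0.0, 'joints': array([ 1.08378315,  0.41189255, -0.01266478,  1.59704476,  0.0055823 ,
        1.13431101, -0.08218838]), 'joint_velocities': array([-0.00073302,  0.00148809,  0.00023045, -0.00094456, -0.00122608,
        0.00097971,  0.00032123]), 'tau': array([-3.62232076e-04, -6.00627494e+01,  6.81808814e-01, -2.99412113e+01,
        1.38014925e-02,  1.07760594e-02, -9.61241454e-06]), 'ee_pos': array([ 0.25392787, -0.57058438,  0.25245759]), 'orientation': array([-3.07144532e+00, -6.52726824e-01,  7.08601880e-04]), 'contact_force': array([-0.17639252,  0.00172669,  0.49617312]), 'wrist_torque': array([0.00013984, 0.01142201, 0.01513229]), 'finger_gap': 0.08549611037983419}
top [[512.89997714   0.         276.10910277]
 [  0.         512.89997714 208.59338763]
 [  0.           0.           1.        ]] [0.47375333 0.01329956 1.31115923] [ 0.07824249 -0.06772252 -1.53994733] ['color', 'z_map', 'K', 'xyz', 'orientation']
[[ 8.14125579e-02 -9.94693445e-01 -7.59990164e-01]
 [ 5.94059983e-01  1.52990717e-02 -6.26118103e-04]
 [ 1.53181104e+00  1.06787016e+00  6.55159341e-02]]
side [[474.22166838   0.         281.56691838]
 [  0.         474.22166838 201.68170145]
 [  0.           0.           1.        ]] [0.01871874 0.90782688 0.90802371] [ 0.31685954 -1.12618411 -2.37280216] ['color', 'z_map', 'K', 'xyz', 'orientation']
[[-1.56114943e-01 -2.59428104e+00 -7.52944415e-01]
 [ 5.82675461e-01 -8.88838089e-03  6.37975267e-04]
 [ 1.99424058e+00  7.13632260e-01  5.25688055e-01]]
```

View pics/top0.png

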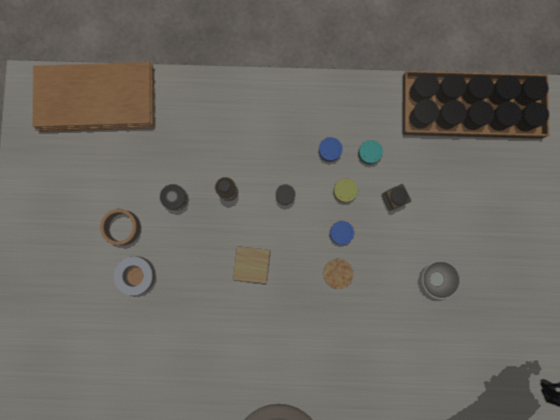

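View pics/side0.png

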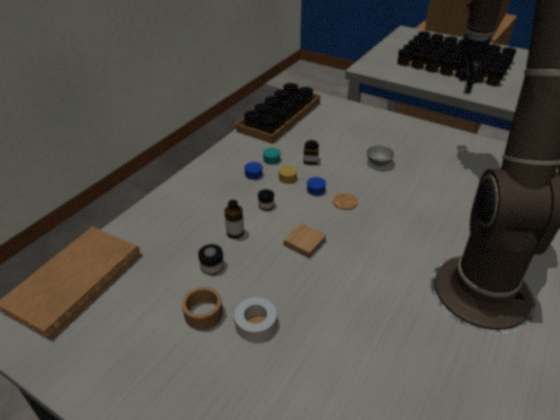

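Top view: wide jar (173,197), bottle (226,189), small jar (285,195), gold tin (346,190), square jar (396,197), block (251,265), cork (338,274). The look-alike tins are at (330,150), (342,233) and (371,152), and the bowl is at (440,281). Next I'll measure each one from the depth map.

```bash
cat >> h.py <<'E'
def load(tag): return dict(np.load(f'pics/{tag}.npz'))
def circ(w,c,lo,hi,r=22):
    u,v=c; s=w[v-r:v+r+1,u-r:u+r+1].reshape(-1,3); s=s[(s[:,2]>lo)&(s[:,2]<hi)]
    return s
def fit(s):
    (a,b),rad=cv2.minEnclosingCircle(s[:,:2].astype(np.float32)); return np.r_[a,b,rad,s[:,:2].mean(0),s[:,2].mean()],len(s)
E
python3 - <<'E'
from h import *
np.set_printoptions(precision=4,suppress=True)
im=load('top0'); w=cloud(im)
for n,c,h in [('wide',(173,197),.052),('wideboss',(173,197),.057),('bottle',(226,187),.112),('small',(285,195),.046),('tin',(346,190),.032),('square',(396,197),.072),('block',(251,265),.025),('cork',(338,274),.006),('blue',(342,233),.032),('roll',(133,276),.04),('bowl',(440,281),.042)]:
    t=.002 if n=='cork' else .004
    try: print(n,*fit(circ(w,c,h-t,h+t)))
    except Exception as e: print(n,e,np.nanmax(w[c[1]-8:c[1]+8,c[0]-8:c[0]+8,2]))
for n,c in [('block',(251,265)),('square',(396,197))]:
    s=circ(w,c,.02 if n=='block' else .048,.03 if n=='block' else .064)
    print(n,len(s),cv2.minAreaRect((s[:,:2]*1000).astype(np.float32)))
print('table',[round(float(np.nanmedian(w[v-4:v+4,u-4:u+4,2])),4) for u,v in((300,230),(200,240),(400,240),(295,310))])
im=cv2.imread('pics/top0.png'); a=im[170:300,150:280];b=im[170:300,270:430]
c=cv2.convertScaleAbs(im[170:300,150:430],alpha=2); cv2.imwrite('pics/c1.png',cv2.resize(c,None,fx=2.85,fy=2.85,interpolation=cv2.INTER_CUBIC))
E
```

```text
wide [0.6149 0.2811 0.0318 0.6151 0.2811 0.0519] 423
wideboss [0.615  0.2805 0.0314 0.6145 0.2809 0.0555] 196
bottle [0.6377 0.1475 0.0137 0.6376 0.1478 0.1119] 97
small [0.6298 0.0018 0.0248 0.6296 0.0018 0.0455] 274
tin [ 0.6464 -0.15    0.03    0.6462 -0.15    0.0317] 383
square [ 0.6316 -0.2761  0.0212  0.6309 -0.2763  0.0714] 192
block [0.4527 0.081  0.057  0.4526 0.0811 0.0248] 1013
cork [ 0.4268 -0.1375  0.0695  0.4348 -0.1378  0.0057] 445
blue [ 0.5389 -0.1426  0.03    0.5387 -0.1425  0.0319] 384
roll [0.4169 0.3716 0.0484 0.4176 0.3707 0.0398] 746
bowl [ 0.4302 -0.3858  0.0479  0.43   -0.3919  0.0409] 213
block 1080 ((452.67877197265625, 81.30957794189453), (83.90911865234375, 83.89070892333984), 85.95455932617188)
square 176 ((631.1050415039062, -275.66619873046875), (49.869476318359375, 51.42170333862305), 26.163118362426758)
table [-0.0007, 0.0005, -0.0003, -0.0008]
```

View pics/c1.png

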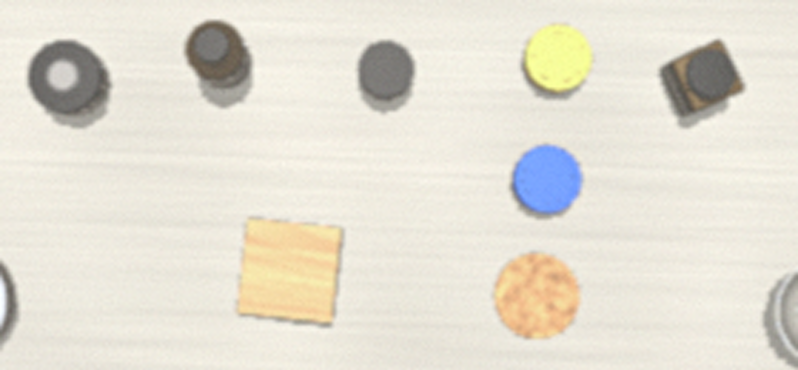

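```bash
cat > go.py <<'E'
import sys; from h import *
s=sensors.state(); M=R.from_rotvec(s['orientation']).as_matrix(); t=np.array(list(map(float,sys.argv[1:4])))
y=np.degrees(np.arctan2(M[1,1],M[0,1])); print('slide mm',(M.T@(t-s['ee_pos'])*1000).round(1),'tool y deg',y.round(2),'tilt',(M.T@[0,0,-1]).round(4),'gap',round(s['finger_gap'],4),'t',s['time'])
if len(sys.argv)>4:
    q=np.radians(float(sys.argv[4])); Y=np.array([np.cos(q),np.sin(q),0]);Z=np.array([0,0,-1.])
    print('ang deg',np.degrees(R.from_matrix(M.T@np.c_[np.cross(Y,Z),Y,Z]).as_rotvec()).round(2))
E
python3 go.py .6312 -.276 .2 -63.8
```

```text
slide mm [ 464.5 -115.7   52.7] tool y deg -66.0 tilt [1.0e-04 1.5e-03 1.0e+00] gap 0.085 t 0.1
ang deg [-0.08  0.   -2.2 ]
```

servo_tool([
  {"slide": [38.7,-9.7,4.2],"angular": [0,0,0]},
  {"slide": [38.7,-9.7,4.2],"angular": [0,0,0]},
  {"slide": [38.7,-9.7,4.2],"angular": [0,0,0]},
  {"slide": [38.7,-9.7,4.2],"angular": [0,0,0]},
  {"slide": [38.7,-9.7,4.2],"angular": [0,0,0]},
  {"slide": [38.7,-9.7,4.2],"angular": [0,0,0]},
], grip=1, grip_force=40)

```text
time: 0.6
ee_pos: [0.4373, -0.428, 0.2237]
orientation: [3.08, 0.618, -0.013]
contact_force: [0.5, -1.0, -0.3]
finger_gap: 0.0855
```

```bash
python3 go.py .6312 -.276 .2 -63.8
```

```text
slide mm [237.7 -65.4  21.9] tool y deg -67.31 tilt [0.0082 0.0014 1.    ] gap 0.0855 t 0.6
ang deg [-0.1   0.46 -3.51]
```

servo_tool([
  {"slide": [34,-9,3],"angular": [0,0,-0.7]},
  {"slide": [34,-9,3],"angular": [0,0,-0.7]},
  {"slide": [34,-9,3],"angular": [0,0,-0.7]},
  {"slide": [34,-9,3],"angular": [0,0,-0.7]},
  {"slide": [34,-9,3],"angular": [0,0,-0.7]},
  {"slide": [34,-9,3],"angular": [0,0,0]},
  {"slide": [20,-6,3],"angular": [0,0,0]},
  {"slide": [5,-2,0],"angular": [0,0,0]},
  {"slide": [0,0,0],"angular": [0,0,0]},
])

```text
time: 1.35
ee_pos: [0.6322, -0.2546, 0.1938]
orientation: [-3.044, -0.735, 0.017]
contact_force: [-0.2, 0.6, 0.2]
finger_gap: 0.0855
```

```bash
python3 go.py .6312 -.276 .16 -63.8
```

```text
slide mm [-10.4  19.   33.6] tool y deg -62.87 tilt [0.0082 0.0122 0.9999] gap 0.0855 t 1.35
ang deg [-0.7   0.48  0.94]
```

servo_tool([
  {"slide": [-5,9.5,15],"angular": [-0.35,0.25,0.5]},
  {"slide": [-5,9.5,15],"angular": [-0.35,0.25,0.4]},
  {"slide": [0,0,0],"angular": [0,0,0]},
  {"slide": [0,0,0],"angular": [0,0,0]},
])

```text
time: 1.68
ee_pos: [0.6287, -0.2795, 0.1631]
orientation: [3.059, 0.71, -0.003]
contact_force: [-0.2, -0.3, 0.3]
finger_gap: 0.0854
```

```bash
python3 go.py .6312 -.276 .041 -63.8
```

```text
slide mm [  4.   -2.2 122.1] tool y deg -63.88 tilt [ 1.9e-03 -9.0e-04  1.0e+00] gap 0.0854 t 1.6833
ang deg [ 0.05  0.11 -0.08]
```

servo_tool([
  {"slide": [3,-2,20],"angular": [0,0,0]},
  {"slide": [1,0,20],"angular": [0,0,0]},
  {"slide": [0,0,20],"angular": [0,0,0]},
  {"slide": [0,0,20],"angular": [0,0,0]},
  {"slide": [0,0,20],"angular": [0,0,0]},
  {"slide": [0,0,13],"angular": [0,0,0]},
  {"slide": [0,0,5],"angular": [0,0,0]},
  {"slide": [0,0,0],"angular": [0,0,0]},
])

```text
time: 2.35
ee_pos: [0.6295, -0.285, 0.0504]
orientation: [3.056, 0.692, 0.005]
contact_force: [0.2, 0.0, 0.5]
finger_gap: 0.0855
```

```bash
python3 go.py .6312 -.276 .041 -63.8
```

```text
slide mm [ 5.4 -7.5  9.4] tool y deg -64.47 tilt [-0.001  -0.0089  1.    ] gap 0.0855 t 2.35
ang deg [ 0.51 -0.06 -0.67]
```

servo_tool([
  {"slide": [5,-7,4],"angular": [0.5,0,-0.6]},
  {"slide": [0,0,4],"angular": [0,0,0]},
  {"slide": [0,0,0],"angular": [0,0,0]},
  {"slide": [0,0,0],"angular": [0,0,0]},
])

```text
time: 2.68
ee_pos: [0.6329, -0.2765, 0.0456]
orientation: [3.059, 0.711, 0.007]
contact_force: [0.1, 0.6, -0.5]
finger_gap: 0.0854
```

```bash
python3 go.py .6312 -.276 .041 -63.8
```

```text
slide mm [-1.4 -1.2  4.6] tool y deg -63.83 tilt [-0.0042 -0.0025  1.    ] gap 0.0854 t 2.6833
ang deg [ 0.14 -0.24 -0.03]
```

servo_tool([
  {"slide": [-1,-1,3],"angular": [0.1,-0.2,0]},
  {"slide": [0,0,0],"angular": [0,0,0]},
  {"slide": [0,0,0],"angular": [0,0,0]},
  {"slide": [0,0,0],"angular": [0,0,0]},
  {"slide": [0,0,0],"angular": [0,0,0]},
  {"slide": [0,0,0],"angular": [0,0,0]},
  {"slide": [0,0,0],"angular": [0,0,0]},
  {"slide": [0,0,0],"angular": [0,0,0]},
  {"slide": [0,0,0],"angular": [0,0,0]},
  {"slide": [0,0,0],"angular": [0,0,0]},
], grip=0, grip_force=40)

```text
time: 3.52
ee_pos: [0.6324, -0.2763, 0.0442]
orientation: [3.058, 0.711, 0.004]
contact_force: [0.3, -0.2, -1.1]
finger_gap: 0.0495
```

```bash
python3 go.py .4449 -.0285 .13 -63.8
```

```text
slide mm [ -58.8 -304.9  -86.7] tool y deg -63.83 tilt [-0.002  -0.0026  1.    ] gap 0.0495 t 3.5167
ang deg [ 0.15 -0.11 -0.03]
```

servo_tool([
  {"slide": [0,0,-10],"angular": [0.1,-0.1,0]},
  {"slide": [0,0,-25],"angular": [0,0,0]},
  {"slide": [0,0,-30],"angular": [0,0,0]},
  {"slide": [-3,-15,-25],"angular": [0,0,0]},
  {"slide": [-6,-30,-8],"angular": [0,0,0]},
  {"slide": [-6,-30,0],"angular": [0,0,0]},
  {"slide": [-6,-30,0],"angular": [0,0,0]},
  {"slide": [-6,-30,0],"angular": [0,0,0]},
  {"slide": [-6,-30,0],"angular": [0,0,0]},
  {"slide": [-6,-30,0],"angular": [0,0,0]},
  {"slide": [-6,-30,0],"angular": [0,0,0]},
  {"slide": [-6,-30,0],"angular": [0,0,0]},
])

```text
time: 4.52
ee_pos: [0.4694, -0.0686, 0.1515]
orientation: [3.058, 0.695, 0.004]
contact_force: [0.0, 0.4, -2.5]
finger_gap: 0.0495
```

```bash
python3 go.py .4449 -.0285 .10 -63.8
```

```text
slide mm [ -4.8 -47.   51.3] tool y deg -64.38 tilt [-0.0011 -0.0054  1.    ] gap 0.0495 t 4.5167
ang deg [ 0.31 -0.06 -0.58]
```

servo_tool([
  {"slide": [-2,-20,10],"angular": [0.3,0,-0.5]},
  {"slide": [-1,-10,12],"angular": [0,0,0]},
  {"slide": [0,-5,15],"angular": [0,0,0]},
  {"slide": [0,0,10],"angular": [0,0,0]},
  {"slide": [0,0,0],"angular": [0,0,0]},
  {"slide": [0,0,0],"angular": [0,0,0]},
])

```text
time: 5.02
ee_pos: [0.4474, -0.0315, 0.1077]
orientation: [3.056, 0.724, 0.007]
contact_force: [0.9, 0.6, -2.5]
finger_gap: 0.0494
```

```bash
python3 go.py .4449 -.0285 .045 -63.8
```

```text
slide mm [-1.1 -3.9 62.7] tool y deg -63.36 tilt [-0.0039 -0.0018  1.    ] gap 0.0494 t 5.0167
ang deg [ 0.1  -0.22  0.44]
```

servo_tool([
  {"slide": [-1,-3,12],"angular": [0.1,-0.2,0.4]},
  {"slide": [0,0,15],"angular": [0,0,0]},
  {"slide": [0,0,12],"angular": [0,0,0]},
  {"slide": [0,0,8],"angular": [0,0,0]},
  {"slide": [0,0,4],"angular": [0,0,0]},
  {"slide": [0,0,0],"angular": [0,0,0]},
  {"slide": [0,0,0],"angular": [0,0,0]},
])

```text
time: 5.6
ee_pos: [0.4511, -0.0336, 0.059]
orientation: [3.059, 0.702, 0.011]
contact_force: [-0.6, 0.1, -3.0]
finger_gap: 0.0494
```

```bash
python3 go.py .4449 -.0285 .0448 -63.8
```

```text
slide mm [-3.4 -7.3 14.1] tool y deg -64.16 tilt [-0.006  -0.0049  1.    ] gap 0.0494 t 5.6
ang deg [ 0.28 -0.35 -0.36]
```

servo_tool([
  {"slide": [-3,-7,3],"angular": [0.3,-0.35,-0.3]},
  {"slide": [0,0,3],"angular": [0,0,0]},
  {"slide": [0,0,3],"angular": [0,0,0]},
  {"slide": [0,0,2],"angular": [0,0,0]},
  {"slide": [0,0,0],"angular": [0,0,0]},
])

```text
time: 6.02
ee_pos: [0.4461, -0.0282, 0.0488]
orientation: [3.06, 0.71, 0.004]
contact_force: [0.5, -0.1, -1.3]
finger_gap: 0.0494
```

```bash
python3 go.py .4449 -.0285 .0445 -63.8
```

```text
slide mm [-1.2 -0.3  4.3] tool y deg -63.86 tilt [-2.2e-03 -7.0e-04  1.0e+00] gap 0.0494 t 6.0167
ang deg [ 0.04 -0.13 -0.06]
```

servo_tool([
  {"slide": [-1,0,2],"angular": [0,0,0]},
  {"slide": [0,0,2],"angular": [0,0,0]},
  {"slide": [0,0,1.5],"angular": [0,0,0]},
  {"slide": [0,0,0],"angular": [0,0,0]},
  {"slide": [0,0,0],"angular": [0,0,0]},
])

```text
time: 6.43
ee_pos: [0.4458, -0.0286, 0.0444]
orientation: [3.059, 0.711, 0.006]
contact_force: [-1.4, -0.2, -2.1]
finger_gap: 0.0496
```

servo_tool([
  {"slide": [0,0,0],"angular": [0,0,0]},
  {"slide": [0,0,0],"angular": [0,0,0]},
  {"slide": [0,0,0],"angular": [0,0,0]},
  {"slide": [0,0,0],"angular": [0,0,0]},
], grip=0.8)

```text
time: 6.77
ee_pos: [0.4465, -0.0287, 0.0444]
orientation: [3.059, 0.71, 0.008]
contact_force: [-0.7, 0.2, -0.3]
finger_gap: 0.0684
```

```bash
python3 go.py .4449 -.0285 .0445 -63.8
```

```text
slide mm [-1.3 -0.9 -0.1] tool y deg -63.85 tilt [-0.0044 -0.0024  1.    ] gap 0.0684 t 6.7667
ang deg [ 0.14 -0.25 -0.05]
```

servo_tool([
  {"slide": [0,0,-20],"angular": [0,0,0]},
  {"slide": [0,0,-30],"angular": [0,0,0]},
  {"slide": [0,0,-30],"angular": [0,0,0]},
  {"slide": [0,0,-30],"angular": [0,0,-7]},
  {"slide": [0,0,-10],"angular": [0,0,-7]},
  {"slide": [0,0,0],"angular": [0,0,-7]},
  {"slide": [0,0,0],"angular": [0,0,-7]},
  {"slide": [0,0,0],"angular": [0,0,-7]},
  {"slide": [0,0,0],"angular": [0,0,-7]},
  {"slide": [0,0,0],"angular": [0,0,-7]},
  {"slide": [0,0,0],"angular": [0,0,-7]},
  {"slide": [0,0,0],"angular": [0,0,-5]},
], grip=1)

```text
time: 7.77
ee_pos: [0.4457, -0.0286, 0.171]
orientation: [2.241, 2.194, 0.005]
contact_force: [0.0, -0.2, -0.2]
finger_gap: 0.0855
```

```bash
python3 go.py .6464 -.150 .15 0
```

```text
slide mm [-117.1  203.1   22.2] tool y deg -1.21 tilt [ 0.0012 -0.0056  1.    ] gap 0.0855 t 7.7667
ang deg [ 0.32  0.07 -1.21]
```

servo_tool([
  {"slide": [-17,30,3],"angular": [0.3,0,-0.6]},
  {"slide": [-17,30,3],"angular": [0,0,0]},
  {"slide": [-17,30,3],"angular": [0,0,0]},
  {"slide": [-17,30,3],"angular": [0,0,0]},
  {"slide": [-17,30,3],"angular": [0,0,0]},
  {"slide": [-17,30,3],"angular": [0,0,0]},
  {"slide": [-8,14,2],"angular": [0,0,0]},
  {"slide": [0,0,0],"angular": [0,0,0]},
  {"slide": [0,0,0],"angular": [0,0,0]},
])

```text
time: 8.52
ee_pos: [0.6448, -0.1456, 0.1473]
orientation: [2.223, 2.219, -0.007]
contact_force: [-0.5, -0.1, -0.1]
finger_gap: 0.0856
```

```bash
python3 go.py .6464 -.150 .10 0
```

```text
slide mm [-4.2  1.8 47.3] tool y deg -0.1 tilt [0.0035 0.0031 1.    ] gap 0.0856 t 8.5167
ang deg [-0.18  0.2  -0.1 ]
```

servo_tool([
  {"slide": [-4,2,20],"angular": [-0.2,0.2,0]},
  {"slide": [0,0,20],"angular": [0,0,0]},
  {"slide": [0,0,20],"angular": [0,0,0]},
  {"slide": [0,0,12],"angular": [0,0,0]},
  {"slide": [0,0,0],"angular": [0,0,0]},
  {"slide": [0,0,0],"angular": [0,0,0]},
])

```text
time: 9.02
ee_pos: [0.6427, -0.1457, 0.0749]
orientation: [-2.219, -2.222, -0.001]
contact_force: [0.2, 0.3, 0.3]
finger_gap: 0.0854
```

```bash
python3 go.py .6464 -.150 .027 0
```

```text
slide mm [-4.4  3.7 47.9] tool y deg 0.08 tilt [-1.5e-03  2.0e-04  1.0e+00] gap 0.0854 t 9.0167
ang deg [-0.01 -0.08  0.08]
```

servo_tool([
  {"slide": [-5,4,5],"angular": [0,0,0]},
  {"slide": [0,0,12],"angular": [0,0,0]},
  {"slide": [0,0,12],"angular": [0,0,0]},
  {"slide": [0,0,8],"angular": [0,0,0]},
  {"slide": [0,0,3],"angular": [0,0,0]},
  {"slide": [0,0,0],"angular": [0,0,0]},
  {"slide": [0,0,0],"angular": [0,0,0]},
])

```text
time: 9.6
ee_pos: [0.6485, -0.1507, 0.0344]
orientation: [2.218, 2.222, 0.005]
contact_force: [0.2, -0.4, 0.1]
finger_gap: 0.0855
```

```bash
python3 go.py .6464 -.150 .027 0
```

```text
slide mm [ 0.7 -2.1  7.3] tool y deg 0.11 tilt [-7.0e-04 -3.9e-03  1.0e+00] gap 0.0855 t 9.6
ang deg [ 0.22 -0.04  0.11]
```

servo_tool([
  {"slide": [0.5,-2,3],"angular": [0.2,0,0]},
  {"slide": [0,0,3],"angular": [0,0,0]},
  {"slide": [0,0,0],"angular": [0,0,0]},
  {"slide": [0,0,0],"angular": [0,0,0]},
])

```text
time: 9.93
ee_pos: [0.6467, -0.15, 0.0284]
orientation: [2.219, 2.224, 0.002]
contact_force: [0.1, 0.9, -0.4]
finger_gap: 0.0852
```

servo_tool([
  {"slide": [0,0,0],"angular": [0,0,0]},
  {"slide": [0,0,0],"angular": [0,0,0]},
  {"slide": [0,0,0],"angular": [0,0,0]},
  {"slide": [0,0,0],"angular": [0,0,0]},
  {"slide": [0,0,0],"angular": [0,0,0]},
  {"slide": [0,0,0],"angular": [0,0,0]},
  {"slide": [0,0,0],"angular": [0,0,0]},
  {"slide": [0,0,0],"angular": [0,0,0]},
], grip=0)

```text
time: 10.6
ee_pos: [0.6471, -0.1501, 0.0293]
orientation: [2.218, 2.223, 0.003]
contact_force: [0.2, -0.5, -0.3]
finger_gap: 0.0583
```

```bash
python3 go.py .4293 -.2479 .12 0
```

```text
slide mm [ -97.4 -217.8  -91.1] tool y deg 0.11 tilt [-4.e-04 -2.e-03  1.e+00] gap 0.0583 t 10.6
ang deg [ 0.12 -0.02  0.11]
```

servo_tool([
  {"slide": [0,0,-10],"angular": [0.1,0,0]},
  {"slide": [0,0,-25],"angular": [0,0,0]},
  {"slide": [0,0,-30],"angular": [0,0,0]},
  {"slide": [-5,-12,-20],"angular": [0,0,0]},
  {"slide": [-12,-27,-5],"angular": [0,0,0]},
  {"slide": [-12,-27,0],"angular": [0,0,0]},
  {"slide": [-12,-27,0],"angular": [0,0,0]},
  {"slide": [-12,-27,0],"angular": [0,0,0]},
  {"slide": [-12,-27,0],"angular": [0,0,0]},
  {"slide": [-12,-27,0],"angular": [0,0,0]},
  {"slide": [-12,-27,0],"angular": [0,0,0]},
  {"slide": [-4,-10,0],"angular": [0,0,0]},
])

```text
time: 11.6
ee_pos: [0.4308, -0.2434, 0.1292]
orientation: [2.209, 2.23, 0.005]
contact_force: [0.7, 0.2, -1.3]
finger_gap: 0.0582
```

```bash
python3 go.py .4293 -.2479 .075 0
```

```text
slide mm [-4.5 -1.7 54.2] tool y deg 0.54 tilt [-2.0e-04 -3.9e-03  1.0e+00] gap 0.0582 t 11.6
ang deg [ 0.22 -0.01  0.54]
```

servo_tool([
  {"slide": [-3,1,10],"angular": [0.2,0,0.5]},
  {"slide": [0,0,18],"angular": [0,0,0]},
  {"slide": [0,0,20],"angular": [0,0,0]},
  {"slide": [0,0,18],"angular": [0,0,0]},
  {"slide": [0,0,10],"angular": [0,0,0]},
  {"slide": [0,0,0],"angular": [0,0,0]},
  {"slide": [0,0,0],"angular": [0,0,0]},
])

```text
time: 12.18
ee_pos: [0.4349, -0.2491, 0.0529]
orientation: [2.222, 2.211, 0.002]
contact_force: [0.7, 0.3, -2.0]
finger_gap: 0.0584
```

```bash
python3 go.py .4293 -.2479 .0295 0
```

```text
slide mm [ 1.3 -5.8 23.4] tool y deg -0.29 tilt [ 0.004  -0.0062  1.    ] gap 0.0584 t 12.1833
ang deg [ 0.36  0.23 -0.29]
```

servo_tool([
  {"slide": [1,-6,5],"angular": [0.3,0.2,-0.3]},
  {"slide": [0,0,6],"angular": [0,0,0]},
  {"slide": [0,0,4],"angular": [0,0,0]},
  {"slide": [0,0,3],"angular": [0,0,0]},
  {"slide": [0,0,0],"angular": [0,0,0]},
  {"slide": [0,0,0],"angular": [0,0,0]},
])

```text
time: 12.68
ee_pos: [0.431, -0.2481, 0.0355]
orientation: [2.216, 2.22, 0.003]
contact_force: [0.7, 0.3, -1.9]
finger_gap: 0.0585
```

```bash
python3 go.py .4293 -.2479 .0295 0
```

```text
slide mm [ 0.2 -1.7  6. ] tool y deg 0.1 tilt [ 0.0019 -0.0042  1.    ] gap 0.0585 t 12.6833
ang deg [0.24 0.11 0.1 ]
```

servo_tool([
  {"slide": [0,-1.5,2.5],"angular": [0.2,0.1,0]},
  {"slide": [0,0,2.5],"angular": [0,0,0]},
  {"slide": [0,0,2],"angular": [0,0,0]},
  {"slide": [0,0,0.5],"angular": [0,0,0]},
  {"slide": [0,0,0],"angular": [0,0,0]},
])

```text
time: 13.1
ee_pos: [0.4301, -0.2486, 0.0293]
orientation: [2.218, 2.221, 0.0]
contact_force: [1.1, 0.3, -0.6]
finger_gap: 0.0584
```

servo_tool([
  {"slide": [0,0,0],"angular": [0,0,0]},
  {"slide": [0,0,0],"angular": [0,0,0]},
  {"slide": [0,0,0],"angular": [0,0,0]},
  {"slide": [0,0,0],"angular": [0,0,0]},
  {"slide": [0,0,0],"angular": [0,0,0]},
], grip=1)

```text
time: 13.52
ee_pos: [0.4307, -0.2489, 0.0295]
orientation: [2.217, 2.22, 0.001]
contact_force: [-0.2, -0.1, 0.1]
finger_gap: 0.0852
```

```bash
python3 go.py .6377 .1475 .2 0
```

```text
slide mm [ 395.7  208.1 -170.7] tool y deg 0.08 tilt [ 0.0023 -0.0033  1.    ] gap 0.0852 t 13.5167
ang deg [0.19 0.13 0.08]
```

servo_tool([
  {"slide": [0,0,-20],"angular": [0.1,0.1,0]},
  {"slide": [0,0,-35],"angular": [0,0,0]},
  {"slide": [0,0,-40],"angular": [0,0,0]},
  {"slide": [10,5,-35],"angular": [0,0,0]},
  {"slide": [30,16,-20],"angular": [0,0,0]},
  {"slide": [35,18,-10],"angular": [0,0,0]},
  {"slide": [35,18,0],"angular": [0,0,0]},
  {"slide": [35,18,0],"angular": [0,0,0]},
  {"slide": [35,18,0],"angular": [0,0,0]},
  {"slide": [35,18,0],"angular": [0,0,0]},
  {"slide": [35,18,0],"angular": [0,0,0]},
  {"slide": [35,18,0],"angular": [0,0,0]},
])

```text
time: 14.52
ee_pos: [0.5814, 0.0361, 0.1982]
orientation: [2.242, 2.196, -0.0]
contact_force: [0.8, -0.4, 1.2]
finger_gap: 0.0854
```

```bash
python3 go.py .6377 .1475 .18 0
```

```text
slide mm [112.6  53.9  18.1] tool y deg -1.19 tilt [ 0.0028 -0.0026  1.    ] gap 0.0854 t 14.5167
ang deg [ 0.15  0.16 -1.19]
```

servo_tool([
  {"slide": [30,16,0],"angular": [0.1,0.1,-0.6]},
  {"slide": [30,15,0],"angular": [0,0,-0.5]},
  {"slide": [25,12,5],"angular": [0,0,0]},
  {"slide": [13,4,5],"angular": [0,0,0]},
  {"slide": [2,0,3],"angular": [0,0,0]},
  {"slide": [0,0,0],"angular": [0,0,0]},
  {"slide": [0,0,0],"angular": [0,0,0]},
])

```text
time: 15.1
ee_pos: [0.6316, 0.1526, 0.183]
orientation: [-2.206, -2.232, -0.005]
contact_force: [0.8, -0.3, 0.7]
finger_gap: 0.0856
```

```bash
python3 go.py .6377 .1475 .14 0
```

```text
slide mm [-5.4  6.1 43. ] tool y deg 0.66 tilt [-4.6e-03 -1.0e-04  1.0e+00] gap 0.0856 t 15.1
ang deg [ 0.   -0.27  0.66]
```

servo_tool([
  {"slide": [-5,6,10],"angular": [0,-0.3,0.6]},
  {"slide": [0,0,18],"angular": [0,0,0]},
  {"slide": [0,0,20],"angular": [0,0,0]},
  {"slide": [0,0,10],"angular": [0,0,0]},
  {"slide": [0,0,0],"angular": [0,0,0]},
  {"slide": [0,0,0],"angular": [0,0,0]},
])

```text
time: 15.6
ee_pos: [0.6399, 0.1347, 0.123]
orientation: [2.231, 2.201, -0.005]
contact_force: [0.8, -0.5, 0.6]
finger_gap: 0.0856
```

```bash
python3 go.py .6377 .1475 .072 0
```

```text
slide mm [13.2 -2.5 50.9] tool y deg -0.77 tilt [ 0.0077 -0.0028  1.    ] gap 0.0856 t 15.6
ang deg [ 0.16  0.44 -0.77]
```

servo_tool([
  {"slide": [7,-1,0],"angular": [0.1,0.4,-0.4]},
  {"slide": [6,-1,0],"angular": [0,0,-0.3]},
  {"slide": [0,0,0],"angular": [0,0,0]},
  {"slide": [0,0,0],"angular": [0,0,0]},
  {"slide": [0,0,0],"angular": [0,0,0]},
])

```text
time: 16.02
ee_pos: [0.6396, 0.1483, 0.1264]
orientation: [2.221, 2.217, 0.007]
contact_force: [0.8, 0.2, -0.1]
finger_gap: 0.0849
```

```bash
python3 go.py .6377 .1475 .072 0
```

```text
slide mm [-0.9 -2.1 54.4] tool y deg -0.11 tilt [-8.0e-04 -5.1e-03  1.0e+00] gap 0.0849 t 16.0167
ang deg [ 0.29 -0.05 -0.11]
```

servo_tool([
  {"slide": [-1,-2,10],"angular": [0.3,0,0]},
  {"slide": [0,0,14],"angular": [0,0,0]},
  {"slide": [0,0,14],"angular": [0,0,0]},
  {"slide": [0,0,12],"angular": [0,0,0]},
  {"slide": [0,0,5],"angular": [0,0,0]},
  {"slide": [0,0,0],"angular": [0,0,0]},
  {"slide": [0,0,0],"angular": [0,0,0]},
])

```text
time: 16.6
ee_pos: [0.6368, 0.1473, 0.0652]
orientation: [-2.222, -2.219, 0.001]
contact_force: [0.3, -0.1, 0.2]
finger_gap: 0.0857
```

```bash
python3 go.py .6377 .1475 .074 0
```

```text
slide mm [ 0.2  0.9 -8.8] tool y deg -0.07 tilt [-3.0e-04  1.3e-03  1.0e+00] gap 0.0857 t 16.6
ang deg [-0.07 -0.02 -0.07]
```

servo_tool([
  {"slide": [0,1,-5],"angular": [0,0,0]},
  {"slide": [0,0,-4],"angular": [0,0,0]},
  {"slide": [0,0,0],"angular": [0,0,0]},
  {"slide": [0,0,0],"angular": [0,0,0]},
])

```text
time: 16.93
ee_pos: [0.6386, 0.1476, 0.0763]
orientation: [-2.222, -2.22, -0.001]
contact_force: [-1.1, 0.1, 0.8]
finger_gap: 0.0853
```

servo_tool([
  {"slide": [0,0,0],"angular": [0,0,0]},
  {"slide": [0,0,0],"angular": [0,0,0]},
  {"slide": [0,0,0],"angular": [0,0,0]},
  {"slide": [0,0,0],"angular": [0,0,0]},
  {"slide": [0,0,0],"angular": [0,0,0]},
  {"slide": [0,0,0],"angular": [0,0,0]},
  {"slide": [0,0,0],"angular": [0,0,0]},
  {"slide": [0,0,0],"angular": [0,0,0]},
  {"slide": [0,0,0],"angular": [0,0,0]},
], grip=0)

```text
time: 17.68
ee_pos: [0.6395, 0.1477, 0.0783]
orientation: [2.222, 2.219, 0.005]
contact_force: [-0.6, -0.0, 1.7]
finger_gap: 0.0489
```

```bash
python3 go.py .4371 -.1382 .2 0
```

```text
slide mm [-286.1 -201.6 -122.7] tool y deg -0.08 tilt [-0.0013 -0.0031  1.    ] gap 0.0489 t 17.6833
ang deg [ 0.18 -0.07 -0.08]
```

servo_tool([
  {"slide": [0,0,-10],"angular": [0.1,0,0]},
  {"slide": [0,0,-25],"angular": [0,0,0]},
  {"slide": [0,0,-35],"angular": [0,0,0]},
  {"slide": [-5,-4,-30],"angular": [0,0,0]},
  {"slide": [-15,-10,-15],"angular": [0,0,0]},
  {"slide": [-28,-20,0],"angular": [0,0,0]},
  {"slide": [-28,-20,0],"angular": [0,0,0]},
  {"slide": [-28,-20,0],"angular": [0,0,0]},
  {"slide": [-28,-20,0],"angular": [0,0,0]},
  {"slide": [-28,-20,0],"angular": [0,0,0]},
  {"slide": [-28,-20,0],"angular": [0,0,0]},
  {"slide": [-28,-20,0],"angular": [0,0,0]},
])

```text
time: 18.68
ee_pos: [0.4785, -0.0678, 0.199]
orientation: [-2.201, -2.23, 0.0]
contact_force: [1.3, -1.1, -2.5]
finger_gap: 0.049
```

```bash
python3 go.py .4371 -.1382 .17 0
```

```text
slide mm [-70.  -42.2  28.8] tool y deg 0.75 tilt [-0.0056  0.0057  1.    ] gap 0.049 t 18.6833
ang deg [-0.33 -0.32  0.75]
```

servo_tool([
  {"slide": [-26,-17,0],"angular": [-0.3,-0.3,0.6]},
  {"slide": [-20,-13,4],"angular": [0,0,0]},
  {"slide": [-14,-8,8],"angular": [0,0,0]},
  {"slide": [-5,-3,10],"angular": [0,0,0]},
  {"slide": [0,0,5],"angular": [0,0,0]},
  {"slide": [0,0,0],"angular": [0,0,0]},
  {"slide": [0,0,0],"angular": [0,0,0]},
])

```text
time: 19.27
ee_pos: [0.4293, -0.1419, 0.1725]
orientation: [-2.23, -2.212, 0.008]
contact_force: [-0.5, -0.0, -2.6]
finger_gap: 0.0491
```

```bash
python3 go.py .4371 -.1382 .11 0
```

```text
slide mm [ 4.   8.  62.5] tool y deg -0.47 tilt [0.0035 0.0038 1.    ] gap 0.0491 t 19.2667
ang deg [-0.22  0.2  -0.47]
```

servo_tool([
  {"slide": [4,7,10],"angular": [-0.2,0.2,-0.4]},
  {"slide": [0,0,15],"angular": [0,0,0]},
  {"slide": [0,0,18],"angular": [0,0,0]},
  {"slide": [0,0,10],"angular": [0,0,0]},
  {"slide": [0,0,5],"angular": [0,0,0]},
  {"slide": [0,0,0],"angular": [0,0,0]},
  {"slide": [0,0,0],"angular": [0,0,0]},
])

```text
time: 19.85
ee_pos: [0.4456, -0.128, 0.1111]
orientation: [2.204, 2.236, 0.014]
contact_force: [0.2, 0.0, -3.2]
finger_gap: 0.0489
```

```bash
python3 go.py .4371 -.1382 .0848 0
```

```text
slide mm [-10.2  -8.8  26.2] tool y deg 0.82 tilt [-0.0053 -0.0073  1.    ] gap 0.0489 t 19.85
ang deg [ 0.42 -0.31  0.82]
```

servo_tool([
  {"slide": [-5,-4,2],"angular": [0.3,-0.3,0.5]},
  {"slide": [-4,-4,5],"angular": [0,0,0]},
  {"slide": [0,0,5],"angular": [0,0,0]},
  {"slide": [0,0,3],"angular": [0,0,0]},
  {"slide": [0,0,0],"angular": [0,0,0]},
  {"slide": [0,0,0],"angular": [0,0,0]},
])

```text
time: 20.35
ee_pos: [0.4388, -0.1379, 0.0964]
orientation: [2.212, 2.224, 0.004]
contact_force: [0.8, -0.5, -2.9]
finger_gap: 0.0492
```

```bash
python3 go.py .4371 -.1382 .0848 0
```

```text
slide mm [-0.2 -1.7 11.6] tool y deg 0.29 tilt [ 0.0015 -0.0052  1.    ] gap 0.0492 t 20.35
ang deg [0.3  0.09 0.29]
```

servo_tool([
  {"slide": [0,-1.5,3],"angular": [0.3,0.1,0]},
  {"slide": [0,0,3],"angular": [0,0,0]},
  {"slide": [0,0,2],"angular": [0,0,0]},
  {"slide": [0,0,1],"angular": [0,0,0]},
  {"slide": [0,0,0],"angular": [0,0,0]},
])

```text
time: 20.77
ee_pos: [0.4375, -0.1381, 0.0869]
orientation: [2.216, 2.227, 0.001]
contact_force: [0.2, 0.0, -2.7]
finger_gap: 0.0489
```

```bash
python3 go.py .4371 -.1382 .0845 0
```

```text
slide mm [-0.1 -0.4  2.4] tool y deg 0.27 tilt [-2.e-04 -4.e-04  1.e+00] gap 0.0489 t 20.7667
ang deg [ 0.02 -0.01  0.27]
```

servo_tool([
  {"slide": [0,0,1.5],"angular": [0,0,0]},
  {"slide": [0,0,1.5],"angular": [0,0,0]},
  {"slide": [0,0,1],"angular": [0,0,0]},
  {"slide": [0,0,0],"angular": [0,0,0]},
  {"slide": [0,0,0],"angular": [0,0,0]},
])

```text
time: 21.18
ee_pos: [0.4381, -0.1383, 0.0848]
orientation: [2.215, 2.225, -0.001]
contact_force: [0.7, 0.5, -4.2]
finger_gap: 0.0487
```

servo_tool([
  {"slide": [0,0,0],"angular": [0,0,0]},
  {"slide": [0,0,0],"angular": [0,0,0]},
  {"slide": [0,0,0],"angular": [0,0,0]},
  {"slide": [0,0,0],"angular": [0,0,0]},
  {"slide": [0,0,0],"angular": [0,0,0]},
], grip=1)

```text
time: 21.6
ee_pos: [0.4395, -0.1385, 0.0854]
orientation: [2.213, 2.224, 0.002]
contact_force: [0.4, -0.2, 0.8]
finger_gap: 0.0855
```

```bash
python3 go.py .615 .281 .2 0
```

```text
slide mm [ 418.3  178.  -114.8] tool y deg 0.28 tilt [ 0.0023 -0.0041  1.    ] gap 0.0855 t 21.6
ang deg [0.24 0.13 0.28]
```

Lift straight off the bottle, look at the scene, then go on to the wide jar.

servo_tool([
  {"slide": [0,0,-15],"angular": [0.2,0.1,0.2]},
  {"slide": [0,0,-25],"angular": [0,0,0]},
  {"slide": [0,0,-30],"angular": [0,0,0]},
  {"slide": [0,0,-35],"angular": [0,0,0]},
  {"slide": [5,2,-20],"angular": [0,0,0]},
  {"slide": [20,9,-5],"angular": [0,0,0]},
  {"slide": [35,15,0],"angular": [0,0,0]},
  {"slide": [35,15,0],"angular": [0,0,0]},
  {"slide": [35,15,0],"angular": [0,0,0]},
  {"slide": [35,15,0],"angular": [0,0,0]},
  {"slide": [35,15,0],"angular": [0,0,0]},
  {"slide": [35,15,0],"angular": [0,0,0]},
])

```text
time: 22.6
ee_pos: [0.5434, 0.095, 0.2224]
orientation: [2.24, 2.197, -0.002]
contact_force: [1.2, -0.6, 0.1]
finger_gap: 0.0858
```

servo_tool([
  {"slide": [35,15,0],"angular": [0,0,0]},
  {"slide": [35,15,0],"angular": [0,0,0]},
  {"slide": [35,15,0],"angular": [0,0,0]},
  {"slide": [20,9,0],"angular": [0,0,0]},
  {"slide": [10,4,0],"angular": [0,0,0]},
  {"slide": [0,0,0],"angular": [0,0,0]},
])

```text
time: 23.1
ee_pos: [0.6058, 0.2457, 0.2201]
orientation: [-2.233, -2.209, -0.002]
contact_force: [-0.5, -0.7, -1.3]
finger_gap: 0.0854
```

```bash
python3 go.py .615 .281 .15 0
```

```text
slide mm [35.4  8.8 70.2] tool y deg -0.63 tilt [-1.2e-03 -2.0e-04  1.0e+00] gap 0.0854 t 23.1
ang deg [ 0.01 -0.07 -0.63]
```

servo_tool([
  {"slide": [12,4,10],"angular": [0,0,-0.6]},
  {"slide": [12,3,15],"angular": [0,0,0]},
  {"slide": [7,2,20],"angular": [0,0,0]},
  {"slide": [2,0,15],"angular": [0,0,0]},
  {"slide": [0,0,5],"angular": [0,0,0]},
  {"slide": [0,0,0],"angular": [0,0,0]},
  {"slide": [0,0,0],"angular": [0,0,0]},
  {"slide": [0,0,0],"angular": [0,0,0]},
])

```text
time: 23.77
ee_pos: [0.6151, 0.2711, 0.1503]
orientation: [2.229, 2.211, -0.008]
contact_force: [-0.1, -1.0, -0.0]
finger_gap: 0.0858
```

```bash
python3 go.py .615 .281 .09 0
```

```text
slide mm [10.2 -0.1 60.2] tool y deg -0.46 tilt [0.0054 0.0016 1.    ] gap 0.0858 t 23.7667
ang deg [-0.09  0.31 -0.46]
```

servo_tool([
  {"slide": [5,0,10],"angular": [-0.1,0.3,-0.4]},
  {"slide": [4,0,15],"angular": [0,0,0]},
  {"slide": [0,0,15],"angular": [0,0,0]},
  {"slide": [0,0,10],"angular": [0,0,0]},
  {"slide": [0,0,4],"angular": [0,0,0]},
  {"slide": [0,0,0],"angular": [0,0,0]},
  {"slide": [0,0,0],"angular": [0,0,0]},
])

```text
time: 24.35
ee_pos: [0.6168, 0.2806, 0.0938]
orientation: [2.223, 2.217, 0.008]
contact_force: [0.3, 0.1, 0.5]
finger_gap: 0.0854
```

```bash
python3 go.py .615 .281 .047 0
```

```text
slide mm [ 0.3 -2.  46.8] tool y deg -0.14 tilt [-0.0021 -0.0048  1.    ] gap 0.0854 t 24.35
ang deg [ 0.27 -0.12 -0.14]
```

servo_tool([
  {"slide": [0.5,-2,8],"angular": [0.3,-0.1,0]},
  {"slide": [0,0,12],"angular": [0,0,0]},
  {"slide": [0,0,12],"angular": [0,0,0]},
  {"slide": [0,0,6],"angular": [0,0,0]},
  {"slide": [0,0,2],"angular": [0,0,0]},
  {"slide": [0,0,0],"angular": [0,0,0]},
  {"slide": [0,0,0],"angular": [0,0,0]},
])

```text
time: 24.93
ee_pos: [0.6149, 0.2815, 0.0501]
orientation: [-2.224, -2.218, -0.001]
contact_force: [-0.2, 0.2, 0.7]
finger_gap: 0.0856
```

```bash
python3 go.py .615 .281 .047 0
```

```text
slide mm [-0.5  0.1  3.1] tool y deg -0.14 tilt [-7.e-04  1.e-04  1.e+00] gap 0.0856 t 24.9333
ang deg [-0.01 -0.04 -0.14]
```

servo_tool([
  {"slide": [-0.5,0,2.5],"angular": [0,0,0]},
  {"slide": [0,0,0],"angular": [0,0,0]},
  {"slide": [0,0,0],"angular": [0,0,0]},
  {"slide": [0,0,0],"angular": [0,0,0]},
  {"slide": [0,0,0],"angular": [0,0,0]},
  {"slide": [0,0,0],"angular": [0,0,0]},
  {"slide": [0,0,0],"angular": [0,0,0]},
  {"slide": [0,0,0],"angular": [0,0,0]},
  {"slide": [0,0,0],"angular": [0,0,0]},
], grip=0)

```text
time: 25.68
ee_pos: [0.6156, 0.2811, 0.0483]
orientation: [-2.224, -2.218, -0.003]
contact_force: [-0.7, 0.1, -1.1]
finger_gap: 0.0624
```

```bash
python3 go.py .4527 .0812 .16 0
```

```text
slide mm [-200.2 -162.2 -112.2] tool y deg -0.16 tilt [-0.0015 -0.0015  1.    ] gap 0.0624 t 25.6833
ang deg [ 0.09 -0.09 -0.16]
```

servo_tool([
  {"slide": [0,0,-10],"angular": [0.1,0,0]},
  {"slide": [0,0,-22],"angular": [0,0,0]},
  {"slide": [0,0,-30],"angular": [0,0,0]},
  {"slide": [-6,-5,-25],"angular": [0,0,0]},
  {"slide": [-15,-12,-10],"angular": [0,0,0]},
  {"slide": [-25,-20,0],"angular": [0,0,0]},
  {"slide": [-25,-20,0],"angular": [0,0,0]},
  {"slide": [-25,-20,0],"angular": [0,0,0]},
  {"slide": [-25,-20,0],"angular": [0,0,0]},
  {"slide": [-25,-20,0],"angular": [0,0,0]},
  {"slide": [-20,-16,0],"angular": [0,0,0]},
  {"slide": [-15,-12,0],"angular": [0,0,0]},
])

```text
time: 26.68
ee_pos: [0.4639, 0.098, 0.1548]
orientation: [-2.216, -2.225, -0.004]
contact_force: [0.9, -1.3, -2.8]
finger_gap: 0.0628
```

```bash
python3 go.py .4527 .0812 .12 0
```

```text
slide mm [-16.8 -11.3  34.7] tool y deg 0.24 tilt [-2.8e-03 -9.0e-04  1.0e+00] gap 0.0628 t 26.6833
ang deg [ 0.05 -0.16  0.24]
```

servo_tool([
  {"slide": [-6,-4,5],"angular": [0,0,0.2]},
  {"slide": [-4,-2,10],"angular": [0,0,0]},
  {"slide": [0,0,12],"angular": [0,0,0]},
  {"slide": [0,0,8],"angular": [0,0,0]},
  {"slide": [0,0,2],"angular": [0,0,0]},
  {"slide": [0,0,0],"angular": [0,0,0]},
  {"slide": [0,0,0],"angular": [0,0,0]},
])

```text
time: 27.27
ee_pos: [0.4576, 0.0858, 0.1169]
orientation: [2.222, 2.218, 0.005]
contact_force: [0.1, 0.4, -3.0]
finger_gap: 0.0626
```

```bash
python3 go.py .4527 .0812 .095 0
```

```text
slide mm [-4.6 -5.  21.9] tool y deg -0.11 tilt [-0.0011 -0.0035  1.    ] gap 0.0626 t 27.2667
ang deg [ 0.2  -0.06 -0.11]
```

servo_tool([
  {"slide": [-3,-3,5],"angular": [0.2,0,0]},
  {"slide": [-1,-1,8],"angular": [0,0,0]},
  {"slide": [0,0,8],"angular": [0,0,0]},
  {"slide": [0,0,5],"angular": [0,0,0]},
  {"slide": [0,0,2],"angular": [0,0,0]},
  {"slide": [0,0,0],"angular": [0,0,0]},
  {"slide": [0,0,0],"angular": [0,0,0]},
])

```text
time: 27.85
ee_pos: [0.454, 0.0831, 0.0859]
orientation: [-2.22, -2.221, -0.002]
contact_force: [0.2, -0.4, -2.8]
finger_gap: 0.0626
```

```bash
python3 go.py .4527 .0812 .0735 0
```

```text
slide mm [-2.  -1.3 12.4] tool y deg 0.02 tilt [-2.3e-03  1.0e-04  1.0e+00] gap 0.0626 t 27.85
ang deg [-0.01 -0.13  0.02]
```

servo_tool([
  {"slide": [-2,-1,3],"angular": [0,-0.1,0]},
  {"slide": [0,0,3],"angular": [0,0,0]},
  {"slide": [0,0,3],"angular": [0,0,0]},
  {"slide": [0,0,2],"angular": [0,0,0]},
  {"slide": [0,0,0],"angular": [0,0,0]},
  {"slide": [0,0,0],"angular": [0,0,0]},
])

```text
time: 28.35
ee_pos: [0.4535, 0.081, 0.0744]
orientation: [2.221, 2.221, 0.002]
contact_force: [0.1, -0.2, -2.5]
finger_gap: 0.0623
```

```bash
python3 go.py .4527 .0812 .0733 0
```

```text
slide mm [ 0.2 -0.8  1.1] tool y deg 0.0 tilt [-5.0e-04 -1.3e-03  1.0e+00] gap 0.0623 t 28.35
ang deg [ 0.08 -0.03  0.  ]
```

servo_tool([
  {"slide": [0,-0.5,1.5],"angular": [0,0,0]},
  {"slide": [0,0,1],"angular": [0,0,0]},
  {"slide": [0,0,0.5],"angular": [0,0,0]},
  {"slide": [0,0,0],"angular": [0,0,0]},
  {"slide": [0,0,0],"angular": [0,0,0]},
])

```text
time: 28.77
ee_pos: [0.4536, 0.0812, 0.0736]
orientation: [2.219, 2.219, 0.003]
contact_force: [-0.1, -0.2, -2.6]
finger_gap: 0.0624
```

servo_tool([
  {"slide": [0,0,0],"angular": [0,0,0]},
  {"slide": [0,0,0],"angular": [0,0,0]},
  {"slide": [0,0,0],"angular": [0,0,0]},
  {"slide": [0,0,0],"angular": [0,0,0]},
  {"slide": [0,0,0],"angular": [0,0,0]},
], grip=1)

```text
time: 29.18
ee_pos: [0.4547, 0.0815, 0.0741]
orientation: [2.219, 2.219, 0.006]
contact_force: [-0.7, -0.7, 0.0]
finger_gap: 0.0852
```

servo_tool([
  {"slide": [0,0,-15],"angular": [0,0,0]},
  {"slide": [0,0,-25],"angular": [0,0,0]},
  {"slide": [0,0,-30],"angular": [0,0,0]},
  {"slide": [-8,18,-25],"angular": [0,0,0]},
  {"slide": [-14,32,0],"angular": [0,0,0]},
  {"slide": [-14,32,0],"angular": [0,0,0]},
  {"slide": [-14,32,0],"angular": [0,0,0]},
  {"slide": [-10,22,0],"angular": [0,0,0]},
  {"slide": [-5,12,0],"angular": [0,0,0]},
  {"slide": [0,0,0],"angular": [0,0,0]},
  {"slide": [0,0,0],"angular": [0,0,0]},
])

```text
time: 30.1
ee_pos: [0.6076, 0.0136, 0.1741]
orientation: [2.215, 2.221, 0.004]
contact_force: [-0.2, 0.5, 0.7]
finger_gap: 0.0855
```

```bash
python3 go.py .6298 .0018 .12 0; python3 - <<'E'
from h import *
np.set_printoptions(precision=4,suppress=True)
im=snap('top','top1'); w=cloud(im)
def near(n,x,y,lo,hi,r):
    s=w.reshape(-1,3); s=s[(s[:,2]>lo)&(s[:,2]<hi)&(np.hypot(s[:,0]-x,s[:,1]-y)<r)]; print(n,fit(s) if len(s) else None)
near('wide lid',.4527,.0812,.073,.0795,.05); near('wide boss',.4527,.0812,.0802,.086,.05)
near('bottle',.4371,-.1382,.112,.124,.05); near('square',.4449,-.0285,.066,.078,.05); near('tin',.4293,-.2479,.028,.036,.05)
near('small',.6298,.0018,.042,.05,.04); near('cork',.4371,-.1382,.004,.009,.05)
c=cv2.convertScaleAbs(im['color'][150:310,100:460],alpha=2); cv2.imwrite('pics/c2.png',cv2.resize(c,None,fx=2.2,fy=2.2))
E
```

```text
slide mm [-11.7  21.9  54.2] tool y deg 0.14 tilt [ 0.0019 -0.0054  1.    ] gap 0.0855 t 30.1
ang deg [0.31 0.11 0.14]
wide lid (array([0.4527, 0.0811, 0.0319, 0.4524, 0.0814, 0.0766]), 386)
wide boss (array([0.4531, 0.0803, 0.0307, 0.4543, 0.0813, 0.0819]), 106)
bottle None
square None
tin (array([ 0.4292, -0.2488,  0.0298,  0.4287, -0.2491,  0.0318]), 405)
small None
cork (array([ 0.4469, -0.1724,  0.027 ,  0.4513, -0.1727,  0.0052]), 13)
```

View pics/c2.png

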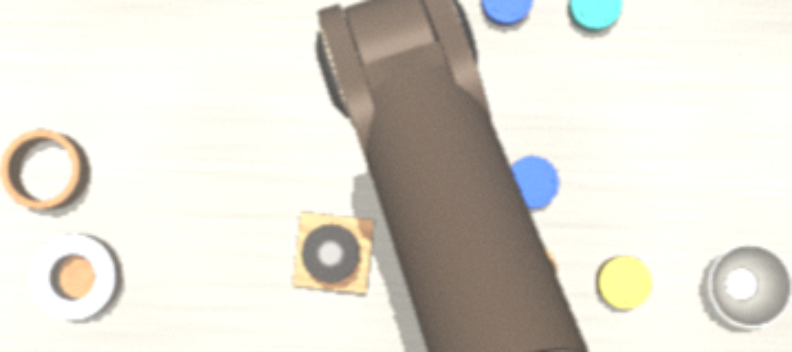

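The wide jar (crop 330,253) sits centred on the block and the tin (625,282) is in place. The arm hides the rest. Now the small jar.

servo_tool([
  {"slide": [-5,8,10],"angular": [0.3,0.1,0]},
  {"slide": [-5,8,15],"angular": [0,0,0]},
  {"slide": [-2,3,15],"angular": [0,0,0]},
  {"slide": [0,0,10],"angular": [0,0,0]},
  {"slide": [0,0,0],"angular": [0,0,0]},
  {"slide": [0,0,0],"angular": [0,0,0]},
])

```text
time: 30.65
ee_pos: [0.6226, 0.0043, 0.1197]
orientation: [-2.212, -2.228, 0.004]
contact_force: [-0.3, -0.4, 0.3]
finger_gap: 0.0854
```

```bash
python3 go.py .6298 .0018 .08 0
```

```text
slide mm [-2.6  7.3 39.7] tool y deg 0.43 tilt [0.     0.0033 1.    ] gap 0.0854 t 30.65
ang deg [-0.19  0.    0.43]
```

servo_tool([
  {"slide": [-2,5,8],"angular": [-0.2,0,0.3]},
  {"slide": [0,2,12],"angular": [0,0,0]},
  {"slide": [0,0,10],"angular": [0,0,0]},
  {"slide": [0,0,4],"angular": [0,0,0]},
  {"slide": [0,0,0],"angular": [0,0,0]},
  {"slide": [0,0,0],"angular": [0,0,0]},
])

```text
time: 31.15
ee_pos: [0.6296, 0.0034, 0.0823]
orientation: [-2.218, -2.225, -0.001]
contact_force: [0.4, 0.0, 0.0]
finger_gap: 0.0854
```

```bash
python3 go.py .6298 .0018 .039 0
```

```text
slide mm [-1.6  0.2 43.3] tool y deg 0.18 tilt [-4.e-04 -3.e-04  1.e+00] gap 0.0854 t 31.15
ang deg [ 0.01 -0.02  0.18]
```

servo_tool([
  {"slide": [-1.5,0,8],"angular": [0,0,0.2]},
  {"slide": [0,0,12],"angular": [0,0,0]},
  {"slide": [0,0,12],"angular": [0,0,0]},
  {"slide": [0,0,5],"angular": [0,0,0]},
  {"slide": [0,0,0],"angular": [0,0,0]},
  {"slide": [0,0,0],"angular": [0,0,0]},
])

```text
time: 31.65
ee_pos: [0.6296, 0.0018, 0.0415]
orientation: [2.222, 2.22, 0.001]
contact_force: [-0.6, 0.3, 0.3]
finger_gap: 0.0852
```

```bash
python3 go.py .6298 .0018 .039 0
```

```text
slide mm [0.  0.2 2.5] tool y deg -0.05 tilt [-3.e-04 -7.e-04  1.e+00] gap 0.0852 t 31.65
ang deg [ 0.04 -0.02 -0.05]
```

servo_tool([
  {"slide": [0,0,1.5],"angular": [0,0,0]},
  {"slide": [0,0,0],"angular": [0,0,0]},
  {"slide": [0,0,0],"angular": [0,0,0]},
  {"slide": [0,0,0],"angular": [0,0,0]},
  {"slide": [0,0,0],"angular": [0,0,0]},
  {"slide": [0,0,0],"angular": [0,0,0]},
  {"slide": [0,0,0],"angular": [0,0,0]},
  {"slide": [0,0,0],"angular": [0,0,0]},
  {"slide": [0,0,0],"angular": [0,0,0]},
  {"slide": [0,0,0],"angular": [0,0,0]},
], grip=0)

```text
time: 32.48
ee_pos: [0.63, 0.0018, 0.0407]
orientation: [2.222, 2.22, 0.002]
contact_force: [-0.5, 0.2, -1.4]
finger_gap: 0.0487
```

```bash
python3 go.py .4527 .0812 .2 0; python3 - <<'E'
from h import *
print(sensors.state()['ee_pos'])
E
```

```text
slide mm [  79.3 -177.1 -159.6] tool y deg -0.05 tilt [-3.0e-04 -1.7e-03  1.0e+00] gap 0.0487 t 32.4833
ang deg [ 0.1  -0.02 -0.05]
[0.62997502 0.00178252 0.04072428]
```

servo_tool([
  {"slide": [0,0,-10],"angular": [0.1,0,0]},
  {"slide": [0,0,-25],"angular": [0,0,0]},
  {"slide": [0,0,-35],"angular": [0,0,0]},
  {"slide": [3,-7,-35],"angular": [0,0,0]},
  {"slide": [8,-17,-20],"angular": [0,0,0]},
  {"slide": [11,-25,-5],"angular": [0,0,0]},
  {"slide": [11,-25,0],"angular": [0,0,0]},
  {"slide": [11,-25,0],"angular": [0,0,0]},
  {"slide": [11,-25,0],"angular": [0,0,0]},
  {"slide": [9,-20,0],"angular": [0,0,0]},
  {"slide": [5,-10,0],"angular": [0,0,0]},
  {"slide": [0,0,0],"angular": [0,0,0]},
])

```text
time: 33.48
ee_pos: [0.4704, 0.0737, 0.1843]
orientation: [2.22, 2.217, 0.005]
contact_force: [0.3, -0.6, -1.7]
finger_gap: 0.0491
```

```bash
python3 go.py .4527 .0812 .15 0
```

```text
slide mm [  7.5 -17.9  34.2] tool y deg -0.06 tilt [ 0.001  -0.0052  1.    ] gap 0.0491 t 33.4833
ang deg [ 0.3   0.06 -0.06]
```

servo_tool([
  {"slide": [4,-8,5],"angular": [0.3,0,0]},
  {"slide": [2,-6,8],"angular": [0,0,0]},
  {"slide": [1,-3,8],"angular": [0,0,0]},
  {"slide": [0,0,4],"angular": [0,0,0]},
  {"slide": [0,0,0],"angular": [0,0,0]},
  {"slide": [0,0,0],"angular": [0,0,0]},
])

```text
time: 33.98
ee_pos: [0.455, 0.0801, 0.1569]
orientation: [2.224, 2.217, 0.001]
contact_force: [-0.2, 0.8, -1.1]
finger_gap: 0.0483
```

```bash
python3 go.py .4527 .0812 .128 0
```

```text
slide mm [ 1.1 -2.3 28.9] tool y deg -0.18 tilt [ 5.0e-04 -1.1e-03  1.0e+00] gap 0.0483 t 33.9833
ang deg [ 0.06  0.03 -0.18]
```

servo_tool([
  {"slide": [1,-2,6],"angular": [0,0,-0.2]},
  {"slide": [0,0,9],"angular": [0,0,0]},
  {"slide": [0,0,6],"angular": [0,0,0]},
  {"slide": [0,0,3],"angular": [0,0,0]},
  {"slide": [0,0,0],"angular": [0,0,0]},
  {"slide": [0,0,0],"angular": [0,0,0]},
])

```text
time: 34.48
ee_pos: [0.4537, 0.0807, 0.1293]
orientation: [-2.222, -2.22, 0.0]
contact_force: [0.9, -0.1, -0.4]
finger_gap: 0.0483
```

```bash
python3 go.py .4527 .0812 .1177 0
```

```text
slide mm [ 0.5 -0.9 11.6] tool y deg -0.05 tilt [-1.e-04  5.e-04  1.e+00] gap 0.0483 t 34.4833
ang deg [-0.03 -0.01 -0.05]
```

servo_tool([
  {"slide": [0.5,-1,2],"angular": [0,0,0]},
  {"slide": [0,0,2.5],"angular": [0,0,0]},
  {"slide": [0,0,2.5],"angular": [0,0,0]},
  {"slide": [0,0,2],"angular": [0,0,0]},
  {"slide": [0,0,1],"angular": [0,0,0]},
  {"slide": [0,0,0],"angular": [0,0,0]},
])

```text
time: 34.98
ee_pos: [0.4531, 0.0814, 0.119]
orientation: [2.222, 2.22, 0.001]
contact_force: [0.4, -0.1, -1.4]
finger_gap: 0.0486
```

```bash
python3 go.py .4527 .0812 .1177 0
```

```text
slide mm [-0.2 -0.4  1.3] tool y deg -0.05 tilt [-2.e-04 -1.e-03  1.e+00] gap 0.0486 t 34.9833
ang deg [ 0.06 -0.01 -0.05]
```

servo_tool([
  {"slide": [0,0,1.2],"angular": [0,0,0]},
  {"slide": [0,0,1],"angular": [0,0,0]},
  {"slide": [0,0,0.5],"angular": [0,0,0]},
  {"slide": [0,0,0],"angular": [0,0,0]},
  {"slide": [0,0,0],"angular": [0,0,0]},
])

```text
time: 35.4
ee_pos: [0.4535, 0.0814, 0.1176]
orientation: [2.221, 2.219, 0.001]
contact_force: [-0.6, -0.2, -1.0]
finger_gap: 0.0485
```

servo_tool([
  {"slide": [0,0,0],"angular": [0,0,0]},
  {"slide": [0,0,0],"angular": [0,0,0]},
  {"slide": [0,0,0],"angular": [0,0,0]},
  {"slide": [0,0,0],"angular": [0,0,0]},
  {"slide": [0,0,0],"angular": [0,0,0]},
], grip=1)

```text
time: 35.82
ee_pos: [0.4542, 0.0816, 0.1179]
orientation: [2.221, 2.218, 0.004]
contact_force: [-0.4, 0.5, 0.3]
finger_gap: 0.0852
```

```bash
python3 go.py .4527 .0812 .1177 0
```

```text
slide mm [-0.4 -1.5  0.2] tool y deg -0.07 tilt [ 3.0e-04 -3.7e-03  1.0e+00] gap 0.0852 t 35.8167
ang deg [ 0.21  0.02 -0.07]
```

servo_tool([
  {"slide": [0,0,-15],"angular": [0.2,0,0]},
  {"slide": [0,0,-25],"angular": [0,0,0]},
  {"slide": [0,0,-30],"angular": [0,0,0]},
  {"slide": [0,0,-30],"angular": [0,0,0]},
  {"slide": [20,0,-15],"angular": [0,0,0]},
  {"slide": [35,5,0],"angular": [0,0,0]},
  {"slide": [38,5,0],"angular": [0,0,0]},
  {"slide": [38,5,0],"angular": [0,0,0]},
  {"slide": [38,5,0],"angular": [0,0,0]},
  {"slide": [38,5,0],"angular": [0,0,0]},
  {"slide": [38,0,0],"angular": [0,0,0]},
  {"slide": [38,0,0],"angular": [0,0,0]},
])

```text
time: 36.82
ee_pos: [0.4853, 0.3646, 0.2376]
orientation: [2.244, 2.193, -0.004]
contact_force: [0.4, -1.1, 1.3]
finger_gap: 0.0852
```

servo_tool([
  {"slide": [30,0,0],"angular": [0,0,0]},
  {"slide": [15,0,0],"angular": [0,0,0]},
  {"slide": [5,0,0],"angular": [0,0,0]},
  {"slide": [0,0,0],"angular": [0,0,0]},
  {"slide": [0,0,0],"angular": [0,0,0]},
])

```text
time: 37.23
ee_pos: [0.4818, 0.4265, 0.2352]
orientation: [-2.234, -2.206, 0.005]
contact_force: [-0.2, -0.1, -0.4]
finger_gap: 0.0851
```

```bash
python3 - <<'E'
from h import *
np.set_printoptions(precision=4,suppress=True)
im=snap('top','top2'); w=cloud(im); w0=cloud(load('top0'))
def near(n,x,y,lo,hi,r,w=w):
    s=w.reshape(-1,3); s=s[(s[:,2]>lo)&(s[:,2]<hi)&(np.hypot(s[:,0]-x,s[:,1]-y)<r)]; print(n,fit(s) if len(s) else None)
near('small lid',.4527,.0812,.115,.13,.05); near('wide lid',.4527,.0812,.07,.082,.05)
near('bottle',.4371,-.1382,.112,.124,.05); near('square',.4449,-.0285,.066,.078,.05); near('tin',.4293,-.2479,.028,.036,.05)
near('cork0',.4371,-.1382,.004,.008,.05,w0)
for n,x,y,h in(('roll',.417,.3716,.04),('bowl',.4302,-.3858,.042)):
    for W in(w0,w): near(n,x,y,h-.005,h+.005,.07,W)
c=cv2.convertScaleAbs(im['color'][150:310,100:460],alpha=2); cv2.imwrite('pics/c3.png',cv2.resize(c,None,fx=2.2,fy=2.2))
im=snap('side','side2'); c=cv2.convertScaleAbs(im['color'][120:360,150:430],alpha=2); cv2.imwrite('pics/c4.png',cv2.resize(c,None,fx=2.4,fy=2.4))
print(sensors.state()['ee_pos'])
E
```

```text
small lid (array([0.4526, 0.0812, 0.0249, 0.4525, 0.081 , 0.1227]), 363)
wide lid (array([0.4528, 0.0814, 0.032 , 0.4542, 0.0762, 0.0766]), 185)
bottle (array([ 0.4371, -0.1378,  0.0138,  0.4367, -0.1374,  0.1176]), 111)
square (array([ 0.4444, -0.0283,  0.0208,  0.4444, -0.0286,  0.0717]), 235)
tin (array([ 0.4292, -0.2486,  0.03  ,  0.4292, -0.2482,  0.0318]), 403)
cork0 (array([ 0.4345, -0.1385,  0.0495,  0.4364, -0.1385,  0.0058]), 410)
roll (array([0.4169, 0.3716, 0.0484, 0.4173, 0.3707, 0.0398]), 825)
roll (array([0.4163, 0.3713, 0.0486, 0.4172, 0.3713, 0.0397]), 821)
bowl (array([ 0.4308, -0.3862,  0.0483,  0.4311, -0.3922,  0.0406]), 241)
bowl (array([ 0.4304, -0.3866,  0.0481,  0.43  , -0.3913,  0.041 ]), 232)
[0.4824 0.4254 0.2355]
```

View pics/c3.png

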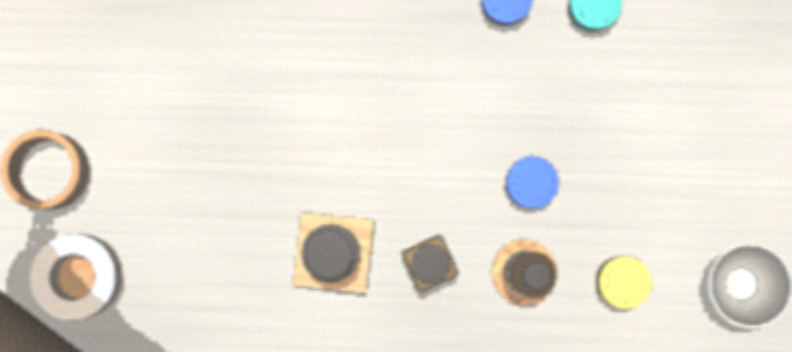

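View pics/c4.png

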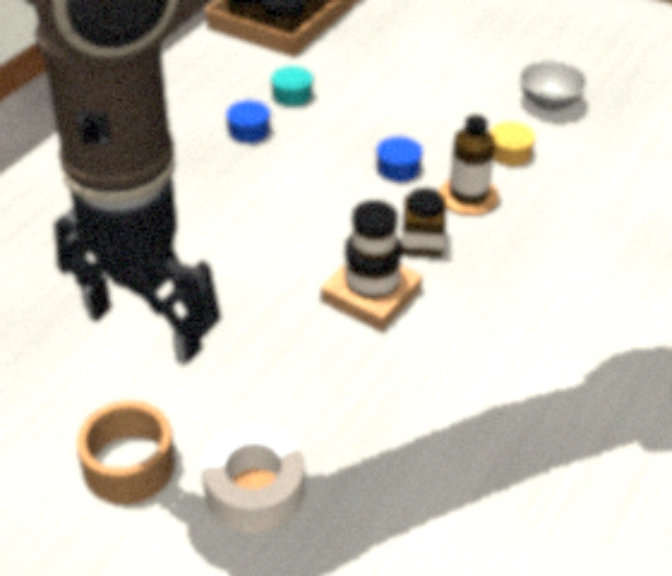

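The pictures show all five upright and in the row: stack (330,253), square jar (430,264), bottle (530,272) and tin (625,282) in the top crop. The small jar's lid is at 0.1227 m, where a fully seated jar would put it at 0.123 m. The bystanders haven't moved.

```bash
python3 -c "
from bench import workorder; print(workorder.finish_job())"
```

```text
the job is handed in; nothing more can be done
None
```

The row is laid out and the job is handed in at about 37 s of the 128 s allowed. `finish_job()` reports no verdict, so the result rests on my own checks.

I moved the square jar, tin, bottle, wide jar and small jar, in that order. Final checks from the top camera's depth map, plus a look at the side picture:

| Item | Last measurement | Limit |
|---|---|---|
| Wide jar on block | about 0.3 mm from centre | 12 mm |
| Small jar on wide jar | about 0.3 mm off, lid top at 122.7 mm (fully seated would be 123 mm) | 5 mm |
| Bottle on cork | about 1 mm from centre | 12 mm |
| Square jar at midpoint | about 0.5 mm off | 15 mm |
| Tin 110 mm beyond cork | about 0.7 mm off | 15 mm |

- **Upright:** All five stand upright in both final pictures; I judged this by eye and did not measure tilt.
- **Bystanders:** The label roll and bowl measured within 1 mm of where they started. The tape I checked only by eye, and it looks unmoved. The blue and turquoise tins were left alone.
- **Disagreement:** The cork's centre is worked out from the block's edge angle and the 220 mm spacing. Direct depth fits of the thin cork were noisy and put it up to about 3 mm away, or about 10 mm in the first fit, which was thrown off by the blue tin. In the final picture the bottle's base looks central on the cork.

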